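# Point out the bulged capacitor

### The job

Show your colleague across the bench which part of the power-supply board has failed. With your fingers, gently push the magnifier lamp round on its stand until its round head no longer hangs over the board; then point down, from straight above, at the one big capacitor on the board whose top has bulged, your fingertips one to three centimetres above it. Keep pointing there for at least two seconds and finish still pointing, touching nothing on the board and leaving the loose things on the bench where they are.

Things in the scene. Friction and masses are not known exactly. Their poses are not given: they have to be found in the camera images.
- board: open-frame power supply fixed to the bench: green circuit board with its parts on an aluminium base plate 160 mm (own x) by 220 mm (own y); origin at centre of the underside on the bench, z up. The four big capacitors stand in a row along its y, 40 mm to the -x side of the origin, 44 mm apart; everything else on it is lower than 62 mm above the bench.
- cap_bulged_top (a point): top of the failed capacitor: the highest point, in the middle, of its domed aluminium top, 70 mm above the bench. Black can 35 mm diameter, fixed on the board; its top is a dome standing 8 mm proud, the three others have flat tops with a thin cross.
- cap_bulged: the failed capacitor; origin at centre of its underside on the circuit board (17 mm above the bench), 53 mm tall with its dome. Which of the four places in the row it has varies.
- cap_a: good capacitor on the board, same black can 35 mm diameter, flat aluminium top, 45 mm tall; origin at centre of its underside, 17 mm above the bench.
- cap_b: good capacitor on the board, same black can 35 mm diameter, flat aluminium top, 45 mm tall; origin at centre of its underside, 17 mm above the bench.
- cap_c: good capacitor on the board, same black can 35 mm diameter, flat aluminium top, 45 mm tall; origin at centre of its underside, 17 mm above the bench.
- lamp_head (a point): centre of the magnifier lamp's round white head (flat ring, clear lens): 170 mm outer diameter, from 165 to 200 mm above the bench (this point 182 mm). Carried on a level boom, a 16 mm rod at 185 mm height on the far side of the head; it only swings level about its post, either way, stiffly (1 to 2 N at the head), and stays where it is left.
- lamp: the swinging lamp; origin on the bench level straight below lamp_head. Its own x axis is level and points from the head along the boom to the post, 270 mm away; z up. The post (22 mm thick, 245 mm tall, round foot 156 mm across) is fixed beyond the board as seen from the robot, and the lamp can swing until the boom stands about square to either side.
- spare_cap: spare capacitor, loose, standing upright: black can 35 mm diameter, 45 mm tall, FLAT aluminium top (not the one to point at); origin at centre of underside. Leave alone.
- solder_spool: spool of solder standing on end, 52 mm diameter, 48 mm tall; origin at centre of underside. Leave alone.
- multimeter: hand multimeter lying on its back, yellow case 190 x 90 x 40 mm (50 mm with its dial), length along its own x; origin at centre of underside. Leave alone.
- screwdriver: red-handled screwdriver 180 mm long lying along its own x, 26 mm high, handle towards -x; origin on the bench under it. Leave alone.
- flux_bottle: small plastic bottle standing, 40 mm diameter, 85 mm tall; origin at centre of underside. Leave alone.
- solder_pump: desoldering pump, blue tube about 185 mm long and 19 mm thick lying along its own x; origin on the bench under its middle. Leave alone.

How it is judged (in metres and radians):
On the way, in this order (a step that is already met when the one before it is completed fails the run):
1. the magnifier lamp's head no longer hangs over the board ((x of lamp_head in the frame of board above 0.15 m or x of lamp_head in the frame of board below -0.15 m or y of lamp_head in the frame of board above 0.18 m or y of lamp_head in the frame of board below -0.18 m or horizontal distance between lamp_head and board above 0.2 m)), for 0.2 s.
2. pointing at the bulged capacitor from above without contact, for two seconds (horizontal distance between the grasp point and cap_bulged_top below 0.018 m and z of the grasp point in the frame of cap_bulged_top between 0.022 and 0.065 m and (x of lamp_head in the frame of board above 0.15 m or x of lamp_head in the frame of board below -0.15 m or y of lamp_head in the frame of board above 0.18 m or y of lamp_head in the frame of board below -0.18 m or horizontal distance between lamp_head and board above 0.2 m)), for 1.9 s.
At the end, for the whole second after the job is handed in: The lamp's head is clear of the board's outline (15 mm overlap forgiven) and at rest; the grasp point between the fingers is within 18 mm sideways of the bulged capacitor's centre and 22 to 65 mm above its top (fingertips about 3 to 46 mm above it), and stays there (all of step 2 and linear speed of lamp below 0.02 m/s); the robot touches nothing.
It fails at once if a capacitor or anything else on the board is touched (contact force between any of the fingers, the arm and board above 0.5 N or contact force between any of the fingers, the arm and cap_bulged above 0.5 N or contact force between any of the fingers, the arm and cap_a above 0.5 N or contact force between any of the fingers, the arm and cap_b above 0.5 N or contact force between any of the fingers, the arm and cap_c above 0.5 N).
It fails at once if a loose thing on the bench is moved by more than 20 mm, tipped or lifted (distance of any of spare_cap, solder_spool, multimeter, screwdriver, flux_bottle, solder_pump from where it was at the start of the episode above 0.02 m or angle between any of spare_cap, solder_spool, multimeter, screwdriver, flux_bottle, solder_pump's own z axis and vertical above 0.35 rad).
It fails at once if the lamp is flung round (faster than 0.7 m/s) (linear speed of lamp above 0.7 m/s).
It also fails if it takes over 61 s, if anything falls off the work surface, if the arm or the gripper's body presses on something with over 40 N, if the wrist force passes 120 N, or if a joint passes its speed limit or range.

### The arm

A 6-joint arm with a two-finger parallel gripper is mounted at the origin on the work surface. World frame = base frame: x ahead of the robot, y to its left, z up, the work surface at z = 0. Lengths are in mm, angles in degrees, forces in N, time in s.
With the tool pointing down it reaches from about 300 to 850 mm from the base axis. Payload 4.2 kg.
Tool frame: the origin (TCP) lies midway between the tips of the shut fingers; the grasp point (between the pads) lies 19 mm behind it (env.hold_point_z is the z of the grasp point in the tool frame, in mm); z points along the fingers, y is the direction in which the jaws open and shut (so a half turn about z gives the same grasp; the last joint's range is limited). The gripper opens to 91 mm and grips with 3 to 60 N. Pads are 32 mm wide; open, the fingers measure 118 mm over their backs; the gripper's body (76 mm by 178 mm) begins 60 mm behind the grasp point.
Start: joints at [-70.417, 18.312, 89.639, -0, 72.044, -1.146], TCP at [203.53, -537.791, 213.976] pointing down, gripper open.
Joint ranges: [-177.97, 177.97], [-48.28, 115.42], [12.27, 149.76], [-77.06, 257.06], [2.81, 150.46], [-146.56, 146.56]. Speed limits (degrees/s): [147.25, 147.25, 180, 180, 180, 180].

### API

Orientations are given as [roll, pitch, yaw] about the fixed x, y, z axes, in that order (R = Rz(yaw) Ry(pitch) Rx(roll)).
In Python, from workcell import env, grab_frame, camera_params, spotter gives the robot as it stands. The module is installed in compiled form; this text tells all that it offers.
- The arm moves only by the shell command python3 -m jog 'ROWS' [FORCE]. ROWS is text: rows parted by semicolons, each of 7 numbers parted by spaces: the turn, a rotation vector about the world's x, y, z in units of 5 degrees (1.0 is 5 degrees), then the shift along the world's x, y, z in units of 25 mm (1.0 is 25 mm), then the opening, from 0 (shut) to 1 (fully open). A call has 1 to 5 rows; each row is the pose to reach, as a shift and turn from the pose commanded when the call began; what a row does not reach only later rows make up. A row lasts 1/8 s, in which the tool goes at most 62.5 mm and 10.7 degrees, less where a joint would pass 70% of its speed; a pose out of reach is approached as far as the arm can. A call with a gripper value outside its range is refused whole. The fingers move at their own pace and stop on an object; FORCE is the grip in N (left out, the last holds). Time passes only in rows, so rows that repeat a pose let the fingers close. It gives the time, the measured TCP pose, the force and the opening at its end, in the units of the state.
- env.state(): the state, without advancing time (a new reading comes with each control period).
- grab_frame(name): name is "scene" or "side" or "wrist"; returns the picture (400x640x3 uint8, red, green, blue); there is no depth.
- camera_params(name): a dict with "K" (3x3 intrinsics, pixels), "rvec" (rotation vector, rad) and "tvec" (3), from world to camera coordinates, as OpenCV has them. Camera axes: x right, y down, z forward; pixel columns grow to the right and rows downward; lengths in mm; the calibration is good to about 2 mm. A picture is of the moment at which its call begins: read the wrist's pose just before it. camera_params takes no time and is no camera call; for the wrist camera it gives the pose at the moment of the call.
- env.job_done(): hands the job in, once; it reports no verdict.
Trained networks look in the newest picture that a camera, given by its name, has taken for a name from the list of things; names that differ only in an ending like _2 or _b are one class to them, and where a whole thing is asked for, a point or a joint stands for the part that bears it (a point fixed in the world has none). Each returns a list of dicts, best first, with "conf" (0 to 1); they miss things now and then, are a little off and sometimes report something else, mostly with a low value. They report only what shows in the picture. A call takes as long as a camera call.
- spotter.look_for(query, camera): "box" ([left, top, width, height] in pixels, round what is visible of it).
- spotter.trace(query, camera): "region" (400x640 bool, what is visible of it) and "box" ([left, top, width, height] in pixels, round what is visible of it).
The state is a dict: "time_s": time; "qpos": joint angles; "qvel": joint speeds; "effort": joint torques, N m; "ee_pos": TCP position; "ee_rot": TCP orientation; "force": force on the tool from outside, world axes, zero at the start; "torque": the same for the moment, N m; "gripper_width": finger opening in mm.
Only numpy, scipy, OpenCV 4.12 (cv2) and the standard library are available. Lean on these libraries where they do the work, as an engineer would, in place of code of your own. Each camera call takes 0.05 s, during which the arm holds its last target. There are 200 camera calls.

## Working session

There is one attempt and no reset: what is moved stays moved. The work goes in short steps, Python scripts to look and compute and a shell command to move; the robot and the scene stay as the last step left them, time stands still between calls to the robot, and variables do not carry over. Pictures are saved under pics/ and viewed, about 8 in all and at most 12, crops included, and the job is handed in when it is done.

```bash
mkdir -p pics; cat > h.py <<'E'
import numpy as np, cv2
from workcell import env, grab_frame, camera_params, spotter
def save(name, fn):
    im=grab_frame(name); cv2.imwrite('pics/'+fn, im[:,:,::-1]); return im
def pix2world(cam,uv,z,P=None):
    P=P or camera_params(cam); K=np.array(P['K']);R=cv2.Rodrigues(np.array(P['rvec'],float))[0];t=np.array(P['tvec'],float).ravel()
    d=R.T@np.linalg.inv(K)@np.array([uv[0],uv[1],1.]); c=-R.T@t
    return c+d*(z-c[2])/d[2]
def proj(cam,X,P=None):
    P=P or camera_params(cam)
    return cv2.projectPoints(np.array(X,float).reshape(-1,3),np.array(P['rvec'],float),np.array(P['tvec'],float),np.array(P['K'],float),None)[0].reshape(-1,2)
E
python3 - <<'E'
from h import *
for c in ['scene','side']:
    save(c,c+'1.png'); P=camera_params(c)
    R=cv2.Rodrigues(np.array(P['rvec'],float))[0]; print(c,-R.T@np.array(P['tvec'],float).ravel(),R[2])
    for q in ['lamp_head','board','cap_bulged','cap_a','lamp']:
        print(q,[(r['box'],round(r['conf'],2)) for r in spotter.look_for(q,c)][:5])
print(env.state())
E
```

```text
scene [1405.85624709   64.90909281  751.67610911] [-0.82006335 -0.06599966 -0.56845418]
lamp_head [([272.8, 166.3, 65.7, 122.7], 0.78)]
board [([257.2, 212.6, 91.5, 53.9], 0.88)]
cap_bulged [([281.3, 214.0, 13.0, 16.2], 0.7), ([350.6, 209.8, 11.6, 17.0], 0.51), ([438.5, 184.1, 16.4, 34.0], 0.21)]
cap_a [([269.0, 217.0, 8.1, 19.3], 0.59)]
lamp [([234.5, 231.7, 19.4, 25.4], 0.73), ([273.8, 169.2, 65.8, 119.9], 0.67)]
side [ 123.48033488 1032.51676681 1234.50372772] [ 0.24129491 -0.66849081 -0.70348902]
lamp_head [([219.9, 145.9, 110.6, 49.7], 0.56)]
board [([288.7, 183.7, 49.2, 46.1], 0.91), ([317.2, 197.6, 13.1, 12.8], 0.19)]
cap_bulged []
cap_a [([317.4, 197.6, 11.1, 13.5], 0.61), ([316.4, 187.2, 8.7, 9.7], 0.51)]
lamp [([218.1, 146.4, 110.8, 48.5], 0.76), ([326.2, 134.9, 10.2, 25.3], 0.52)]
{'time_s': 0.6, 'qpos': array([-7.04160534e+01,  1.83104385e+01,  8.96393271e+01,  5.85283247e-04,
        7.20407914e+01, -1.14683128e+00]), 'qvel': array([-0.06609111,  0.00642917,  0.08489741, -0.03505767, -0.056985  ,
        0.07486503]), 'effort': array([ 5.18974539e-04, -4.12119663e+01, -2.32133925e+01,  7.28410645e-02,
        3.78755433e-02, -2.60311128e-05]), 'ee_pos': array([ 203.54239762, -537.80178882,  213.98837213]), 'ee_rot': array([ 1.79990548e+02, -3.67686101e-04,  2.07305974e+01]), 'force': array([ 0.20569509,  0.30862736, -0.43843236]), 'torque': array([-0.02463182, -0.05586596, -0.00420272]), 'gripper_width': 91.21517120813658}
```

View pics/scene1.png

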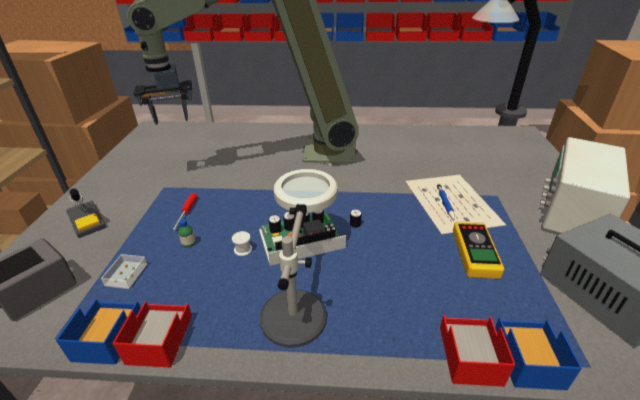

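View pics/side1.png

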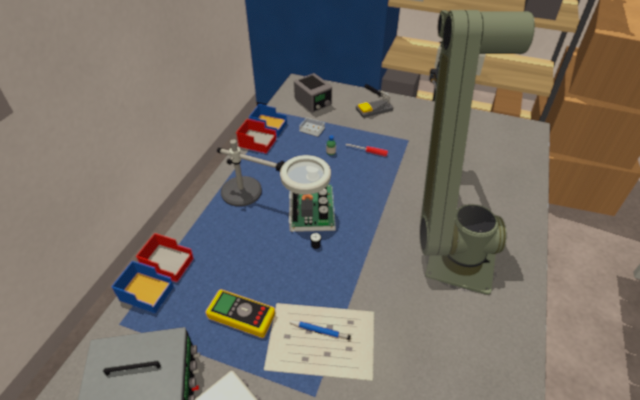

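```bash
python3 - <<'E'
from h import *
a=cv2.imread('pics/scene1.png')[160:360,220:380]; b=cv2.imread('pics/side1.png')[130:260,210:350]
a=cv2.resize(a,(480,600),interpolation=cv2.INTER_CUBIC)
cv2.imwrite('pics/a.png',a)
b=cv2.resize(b,(640,594),interpolation=cv2.INTER_CUBIC); cv2.imwrite('pics/b.png',b)
print('foot',pix2world('scene',(294,317),5),pix2world('side',(241,190),5))
print('head',pix2world('scene',(306,189),198),pix2world('side',(305.5,173),198))
for c in ['scene','side']:
  grab_frame(c)
  for q in ['spare_cap','solder_spool','flux_bottle','multimeter','screwdriver','solder_pump']:
    r=spotter.look_for(q,c)
    if r: x=r[0]['box']; print(c,q,round(r[0]['conf'],2),x,pix2world(c,(x[0]+x[2]/2,x[1]+x[3]/2),22)[:2].round())
E
```

```text
foot [835.63818667 -43.55739312   5.        ] [838.00954377 -57.14462608   5.        ]
head [586.4277519  -32.96422394 198.        ] [559.94512122 -33.61008108 198.        ]
scene spare_cap 0.57 [349.2, 209.9, 11.6, 17.6] [480. 101.]
scene solder_spool 0.63 [233.5, 230.2, 19.1, 26.0] [ 608. -215.]
scene flux_bottle 0.67 [177.7, 216.7, 18.0, 29.1] [ 565. -394.]
scene multimeter 0.59 [452.1, 219.1, 52.1, 59.8] [597. 435.]
scene screwdriver 0.66 [181.6, 192.6, 16.5, 21.4] [ 427. -433.]
scene solder_pump 0.61 [438.2, 183.6, 17.2, 35.6] [376. 395.]
side spare_cap 0.31 [326.3, 137.2, 11.0, 17.2] [ 592. -411.]
side flux_bottle 0.62 [220.5, 147.8, 107.5, 44.1] [ 757. -190.]
side multimeter 0.72 [316.3, 198.8, 12.4, 11.6] [513. -75.]
side screwdriver 0.67 [366.6, 146.2, 21.1, 9.6] [ 405. -442.]
side solder_pump 0.59 [288.7, 319.4, 59.6, 22.3] [354. 404.]
```

View pics/a.png

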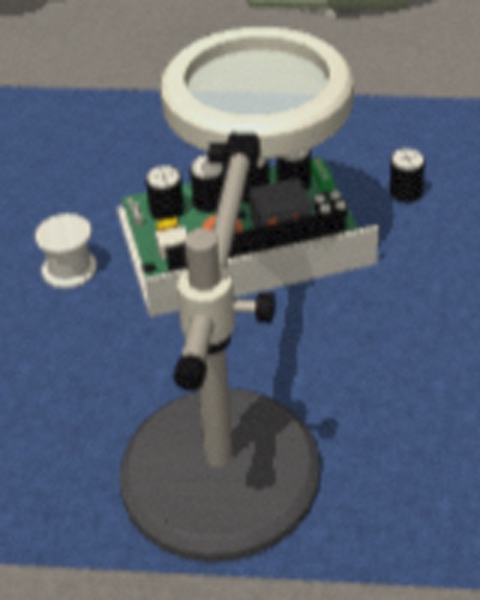

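View pics/b.png

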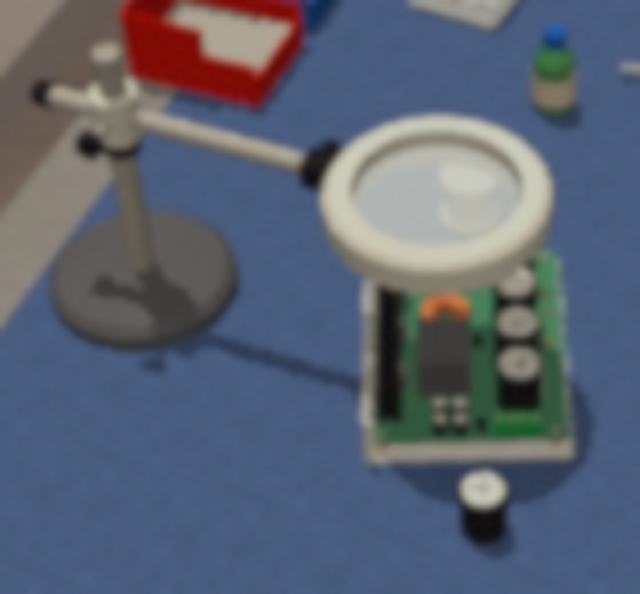

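Scene view: the lamp head is at about (306,188) and its post foot at (294,317). The board is beneath the head with its capacitor row on the robot side. The spool is at (242,243) and the spare capacitor at (356,217). In the side view three flat-looking caps show next to the ring. I'll push the head towards +y from the -y side with the fingers shut.

```bash
python3 - <<'E'
from h import *
for uv in [(270,264),(346,248.3)]: print('scene corner',pix2world('scene',uv,0).round(1))
for uv in [(290.9,231.1),(335.8,230.2)]: print('side corner',pix2world('side',uv,0).round(1))
s=0.21875
for uv in [(518,362),(518,322),(517,280)]: print('cap side',pix2world('side',(210+uv[0]*s,130+uv[1]*s),62).round(1))
for uv in [(163,177),(207,167)]: print('cap scene',pix2world('scene',(220+uv[0]/3,160+uv[1]/3),62).round(1))
E
python3 -m jog '0 0 0 1.6 1.7 0 0; 0 0 0 3.2 3.4 0 0; 0 0 0 4.8 5.1 0 0; 0 0 0 6.4 6.8 0 0; 0 0 0 8 8.5 0 0'
python3 -m jog '0 0 0 1.5 1.5 0 0; 0 0 0 3 3 -0.5 0; 0 0 0 4.5 4.7 -1.5 0; 0 0 0 6 6 -2.4 0; 0 0 0 6 6 -2.4 0'
```

```text
scene corner [ 662.9 -130.8    0. ]
scene corner [589.4  75.    0. ]
side corner [581.2  65.2   0. ]
side corner [433.8   7.2   0. ]
cap side [490.2 -18.4  62. ]
cap side [504.6 -59.   62. ]
cap side [ 521.2 -102.9   62. ]
cap scene [ 544.1 -133.5   62. ]
cap scene [526.4 -93.2  62. ]
time_s: 1.92
ee_pos: [404.7, -323.9, 214.2]
ee_rot: [180.0, -0.0, 20.7]
force: [-0.6, -0.5, 0.1]
gripper_width: 44.0
time_s: 2.55
ee_pos: [554.5, -172.7, 151.8]
ee_rot: [-179.9, 0.1, 21.0]
force: [-0.6, 0.2, 0.3]
gripper_width: 0.1
```

```bash
python3 -m jog '0 0 0 0.1 0.9 0 0; 0 0 0 0.2 1.8 0 0; 0 0 0 0.1 2.8 0 0; 0 0 0 -0.1 3.8 0 0; 0 0 0 -0.2 4.8 0 0'
python3 - <<'E'
from h import *
a=save('scene','s2.png'); b=save('side','q2.png')
cv2.imwrite('pics/c2.png',np.hstack([cv2.resize(a[120:340,200:400],(400,440)),cv2.resize(b[100:320,200:400],(400,440))])[:,:,::-1])
E
```

```text
time_s: 3.18
ee_pos: [548.3, -56.2, 154.9]
ee_rot: [179.9, -0.1, 20.7]
force: [1.4, -1.7, 0.2]
gripper_width: 0.7
```

View pics/c2.png

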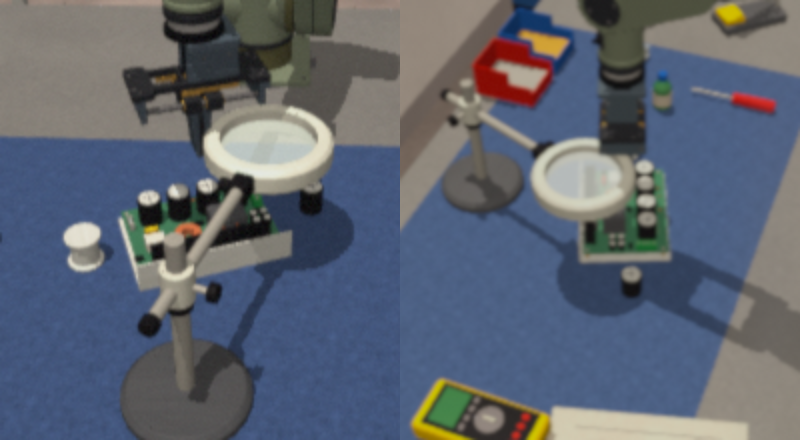

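The fingers are pushing the rim at about 2 N and the head is swinging towards +y, now at about (267,145) in the left half of the crop. I'll carry on along the arc.

```bash
python3 -m jog '0 0 0 0 0.9 0 0; 0 0 0 0.15 1.9 0 0; 0 0 0 0.35 2.9 0 0; 0 0 0 0.7 3.8 0 0; 0 0 0 1.1 4.8 0 0'
python3 -m jog '0 0 0 0.4 0.9 0 0; 0 0 0 0.8 1.7 0 0; 0 0 0 1.3 2.5 0 0; 0 0 0 1.7 3.1 0 0; 0 0 0 1.7 3.1 0 0'
python3 - <<'E'
from h import *
a=save('scene','s3.png'); b=save('side','q3.png')
cv2.imwrite('pics/c3.png',np.hstack([cv2.resize(a[120:340,200:400],(400,440)),cv2.resize(b[100:320,200:400],(400,440))])[:,:,::-1])
print(env.state()['ee_pos'],env.state()['force'])
E
```

```text
time_s: 3.9
ee_pos: [576.2, 63.1, 154.5]
ee_rot: [179.9, 0.0, 20.7]
force: [0.4, -1.7, 0.3]
gripper_width: 0.5
time_s: 4.53
ee_pos: [619.3, 143.3, 153.6]
ee_rot: [-180.0, -0.0, 20.8]
force: [-0.3, 0.6, 0.3]
gripper_width: 0.4
[618.39340877 142.11724788 153.8066552 ] [ 0.12762098 -0.30160508  0.5500184 ]
```

View pics/c3.png

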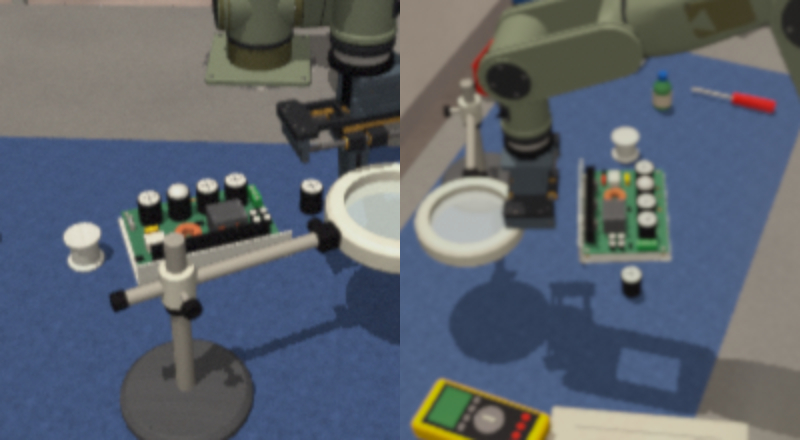

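The lamp is clear of the board: its head is at about (375,215) in the left half, well to +y. All four caps are visible, and the second from -y (left half, (178,190)) has no cross. I'll retreat to above the row and look with the wrist camera.

```bash
python3 -m jog '0 0 0 -0.6 -1 0.3 0; 0 0 0 -1.5 -3 0.8 0; 0 0 0 -2.5 -5 1.4 0; 0 0 0 -3.5 -7 2 0; 0 0 0 -4.4 -9 2.4 0'
python3 -m jog '0 0 0 0 0 0 0; 0 0 0 0 0 0 0'
python3 - <<'E'
from h import *
a=save('scene','s4.png'); q=save('side','q4.png'); 
for c in ['scene','side']:
  for n in ['cap_bulged','cap_a','lamp_head']:
    for r in spotter.look_for(n,c):
      x=r['box']; z=198 if n=='lamp_head' else 62
      print(c,n,round(r['conf'],2),x,pix2world(c,(x[0]+x[2]/2,x[1]+(x[3]/2 if n=='lamp_head' else x[2]*.35)),z)[:2].round())
P=camera_params('wrist'); w=save('wrist','w4.png')
for n in ['cap_bulged','cap_a']:
  for r in spotter.look_for(n,'wrist'):
    x=r['box']; print('wrist',n,round(r['conf'],2),x,pix2world('wrist',(x[0]+x[2]/2,x[1]+x[3]/2),66,P)[:2].round())
print(env.state()['ee_pos'])
cv2.imwrite('pics/sc4.png',cv2.resize(a[170:250,240:350],(660,480),interpolation=cv2.INTER_CUBIC)[:,:,::-1])
E
```

```text
time_s: 5.25
ee_pos: [507.1, -84.7, 215.0]
ee_rot: [179.9, -0.1, 20.7]
force: [0.6, -1.2, -0.4]
gripper_width: 0.8
time_s: 5.5
ee_pos: [508.3, -82.8, 214.1]
ee_rot: [-180.0, -0.0, 20.7]
force: [-0.4, 0.9, 0.2]
gripper_width: 0.6
scene cap_bulged 0.67 [283.4, 216.2, 10.8, 14.5] [546. -91.]
scene cap_bulged 0.58 [177.5, 218.6, 18.2, 27.3] [ 584. -379.]
scene cap_a 0.72 [299.7, 207.4, 11.1, 19.0] [503. -48.]
scene cap_a 0.69 [269.3, 216.4, 10.3, 20.9] [ 549. -132.]
scene cap_a 0.54 [311.8, 206.7, 12.9, 14.3] [501.  -9.]
scene cap_a 0.35 [236.9, 229.8, 14.4, 25.0] [ 618. -205.]
scene lamp_head 0.86 [252.1, 199.7, 185.4, 81.1] [779.  69.]
scene lamp_head 0.46 [231.4, 228.8, 19.8, 27.8] [ 799. -152.]
side cap_bulged 0.53 [317.4, 184.5, 9.3, 13.4] [ 531. -119.]
side cap_a 0.48 [315.6, 176.4, 12.2, 12.6] [ 545. -154.]
side cap_a 0.42 [316.2, 198.6, 14.4, 11.0] [499. -44.]
side cap_a 0.23 [290.0, 321.5, 59.6, 21.2] [331. 457.]
wrist cap_bulged 0.55 [317.6, 158.9, 34.6, 40.2] [525. -94.]
wrist cap_a 0.6 [358.4, 155.4, 36.3, 42.5] [ 541. -131.]
wrist cap_a 0.55 [272.4, 155.9, 35.7, 44.1] [510. -54.]
[508.63224117 -82.53286445 213.8736795 ]
```

View pics/w4.png

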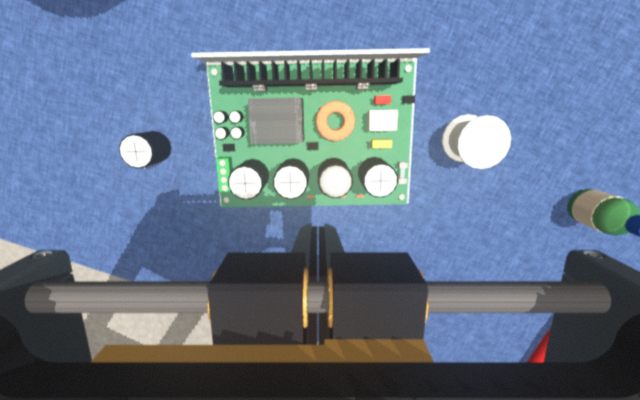

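View pics/sc4.png

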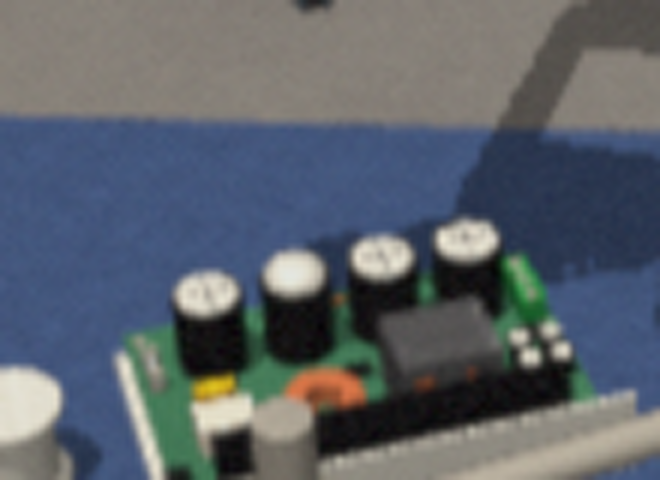

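Both pictures agree. The failed cap is the second from -y: wrist (335,180), a smooth dome with no cross. The other three show crosses.

```bash
python3 - <<'E'
from h import *
P=camera_params('wrist')
for uv,z in [((245,182),62),((291,181.5),62),((335.5,180),66),((381,180),62)]: print('wrist',pix2world('wrist',uv,z,P)[:2].round(1))
for uv,z in [((208,293),62),((295,274),66),((382,257),62),((467,240),62)]: print('scene',pix2world('scene',(240+uv[0]/6,170+uv[1]/6),z)[:2].round(1))
print(env.state()['ee_pos'])
E
```

```text
wrist [490.  -14.4]
wrist [506.4 -56.2]
wrist [523.9 -95.6]
wrist [ 538.9 -137.5]
scene [ 543.3 -132.7]
scene [531.5 -91.8]
scene [510.7 -51.8]
scene [494.9 -11.1]
[508.63224117 -82.53286445 213.8736795 ]
```

```bash
python3 -m jog '0 0 0 0.4 -0.3 -0.5 0; 0 0 0 0.65 -0.46 -1.5 0; 0 0 0 0.65 -0.46 -2.5 0; 0 0 0 0.65 -0.46 -3.3 0; 0 0 0 0.65 -0.46 -3.3 0'
python3 - <<'E'
from h import *
s=env.state()['ee_pos'];print(s)
P=camera_params('wrist'); w=save('wrist','w5.png'); a=save('scene','s5.png'); b=save('side','q5.png')
for c in ['wrist','scene','side']:
  for r in spotter.look_for('cap_bulged',c):
    x=r['box'];print(c,round(r['conf'],2),x)
print('proj expected cap (525,-94,70), tip',proj('wrist',[[525,-94,70],s],P))
cv2.imwrite('pics/c5.png',np.hstack([w[:,120:520],cv2.resize(a[150:250,240:340],(400,400))])[:,:,::-1])
E
```

```text
time_s: 6.68
ee_pos: [523.8, -94.5, 129.3]
ee_rot: [-179.9, 0.2, 20.7]
force: [0.2, -0.8, -0.5]
gripper_width: 0.5
[523.80095303 -94.45319366 129.26633648]
wrist 0.79 [297.9, 184.3, 41.8, 44.7]
scene 0.56 [282.2, 212.7, 13.4, 20.2]
proj expected cap (525,-94,70), tip [[317.19375735 217.00177439]
 [316.94411766 253.48748769]]
```

View pics/c5.png

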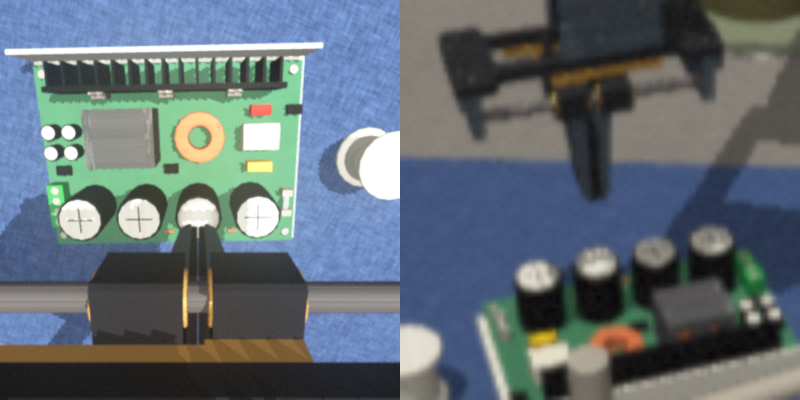

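The fingertips are in line with the domed cap: its centre is at wrist (318,217) against a predicted (317,217). I'll descend to about 20 mm above it and hold.

```bash
python3 -m jog '0 0 0 0 0 -0.5 0; 0 0 0 0 0 -1 0; 0 0 0 0 0 -1.5 0; 0 0 0 0 0 -1.55 0; 0 0 0 0 0 -1.55 0'
for i in 1 2 3 4 5; do python3 -m jog '0 0 0 0 0 0 0; 0 0 0 0 0 0 0; 0 0 0 0 0 0 0; 0 0 0 0 0 0 0; 0 0 0 0 0 0 0' | tr '\n' ' '; done
python3 - <<'E'
from h import *
w=save('wrist','w6.png'); a=save('scene','s6.png'); b=save('side','q6.png')
cv2.imwrite('pics/c6.png',np.hstack([w[100:400,170:470],cv2.resize(a[150:300,240:440],(400,300))])[:,:,::-1])
E
```

```text
time_s: 7.6
ee_pos: [524.9, -94.3, 92.6]
ee_rot: [180.0, 0.0, 20.7]
force: [0.2, -0.6, -0.2]
gripper_width: 0.4
time_s: 8.22 ee_pos: [524.8, -94.3, 92.8] ee_rot: [180.0, -0.0, 20.7] force: [0.2, -0.2, 0.2] gripper_width: 0.3 time_s: 8.85 ee_pos: [524.8, -94.3, 92.7] ee_rot: [180.0, -0.0, 20.7] force: [-0.3, 0.0, -0.5] gripper_width: 0.3 time_s: 9.48 ee_pos: [524.8, -94.3, 92.7] ee_rot: [180.0, -0.0, 20.7] force: [-0.1, -0.7, 0.1] gripper_width: 0.3 time_s: 10.1 ee_pos: [524.8, -94.3, 92.7] ee_rot: [180.0, -0.0, 20.7] force: [-0.1, 0.2, 0.4] gripper_width: 0.4 time_s: 10.72 ee_pos: [524.8, -94.3, 92.7] ee_rot: [180.0, 0.0, 20.7] force: [-0.4, 0.5, -0.2] gripper_width: 0.1
```

View pics/c6.png

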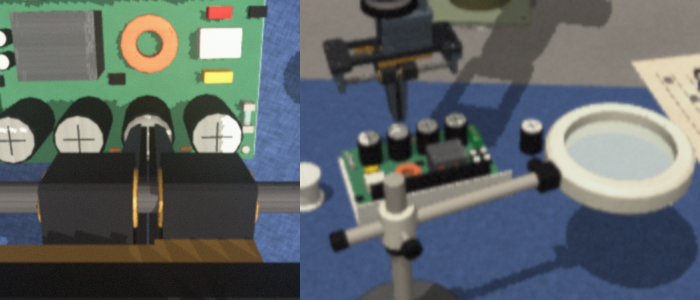

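```bash
python3 - <<'E'
from h import *
h=pix2world('scene',(400,225),198); print('head',h.round(), 'dist to board', np.hypot(h[0]-549,h[1]+60).round())
print(env.job_done(), env.state()['force'].round(1))
E
```

```text
head [721. 193. 198.] dist to board 306.0
the job is handed in; nothing more can be done
the job is handed in; nothing more can be done
```

The lamp is swung clear, and the arm finished still pointing at the failed capacitor, the second in the row from the −y end (the robot's right). I handed the job in at about 11 s.

- **Lamp:** With shut fingers I pushed the head round towards +y, reading about 2 N. It now sits at about (721, 193) mm, roughly 306 mm from the board centre, where 200 mm was needed. The board centre is my own estimate from the images.
- **Failed part:** The scene and wrist pictures both show a smooth dome with no cross on that capacitor and crosses on the other three. The spotter network agreed.
- **Pointing:** The fingertips are at (525, −94, 93) mm. That is about 23 mm above the dome, so the grasp point is about 42 mm above it. I held there for more than 3 s, with force readings at noise level.
- **Where checks disagreed:** The scene and wrist cameras differed by 4 to 8 mm on the capacitor's position, so I aimed between them, and a closer wrist view then matched to about a pixel.
- **Loose things:** The spool and spare capacitor look unmoved in the pictures. I did not measure any of the loose things again at the end, but the fingertips stayed above 90 mm throughout and the tallest of them is 85 mm.

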